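Clamp the lid ring of a storage drum with its draw latch

TASK

Clamp the lid ring of the steel storage drum shut: swing the latch lever right back, seat the brass wire loop in the hook of the keeper, then throw the lever over centre until it lies flat against the ring and stays there with the ring drawn tight. Use a light hand, for the loop is thin wire and the lever and ring dent when forced, so feel for the hook and for the lever's stop; leave everything else on the cart as it is.

Things in the scene. Friction and masses are not known exactly. Their poses are not given: they have to be found in the camera images.
- drum: Round stainless storage drum of dried beans, heavy on a rubber foot: it does not slide. 200 mm across, 130 mm high, low wire handle on the lid (top 141 mm). Origin: centre of its underside; z up. Its +y points out through the middle of the latch; its +x runs along the rim from the lever's side to the keeper's side. All latch axes are upright: lever and loop swing level, mid height z = 108 mm.
- latch_mid (a point): Point fixed on the drum, (0, 108, 108) mm in its frame: where the steel clamp ring (24 mm tall, round the rim) is split. KEEPER: dark steel plate 16 mm tall (z 100 to 116 mm) on the ring's moving half, facing the drum's +y, with a hook 14 mm tall that stands 9.6 mm out of it and opens towards +x. The ring drags on the rim: it stays where it is, and gives way only to about 18 N at the keeper.
- keeper_span (a point): Point fixed on the drum, (50, 108, 108) mm: middle of the span in which the hook may be. How far the ring stands open is not measured, so the hook must be felt for: a seated bar's centre lies at x = 38 to 60, y = 104 to 109 mm. The slot under the hook's lip is 6.6 mm wide; the lip covers half the bar. The plate runs on 36 mm to the +x side of a seated bar, leaning back (0.04 to 0.14 rad) with the ring.
- lever_pivot (a point): Point fixed on the drum, (-16, 119, 108) mm: the lever's upright pivot axis at mid height. The loop is pivoted in the lever, 26 mm from this axis towards the lever's end, on its centre line. Unless the bar is under the hook's lip, the loop swings off the keeper when the lever moves. For the bar to pass outside the lip to its +x side the lever must stand at 2.25 rad or more.
- lever (a joint): Lever angle, rad: 0 closed, flat along the ring, pointing to the drum's -x; it grows outwards: 1.57 points along +y, 2.4 is the open stop. It stays where left (friction 0.015 N m). With the loop hooked it takes some 9 to 13 N, 52 mm from the pivot, to close, less below 0.6 rad; below about 0.08 rad it snaps home by itself.
- lever_tip (a point): Middle of the lever's curled red end (8.4 mm thick), 68 mm from lever_pivot. The lever is a steel plate 5 mm thick and 26 mm tall (z 95 to 121 mm), reaching 72 mm from the pivot.
- loop (a joint): Angle of the wire loop on the lever, rad: seen from above, the direction from the loop's pivot to its bar stands (loop - lever) rad from the drum's +x, positive towards +y. Brass wire 5 mm thick, legs 74.8 mm long at z = 88 and 128 mm, joined by an upright bar. It turns with the lever unless held, and stays where left. The wire bends if it is pressed with more than 8 N.
- loop_bar (a point): Middle of the loop's upright bar (5 mm thick, 44 mm tall, z 86 to 130 mm), 74.8 mm from the loop's pivot. Above z = 116 mm it can be pushed clear of the keeper. With the lever right back, laid on the keeper plate beyond the hook, the bar's centre is at about x = 69, y = 103 to 108 mm; pushed from there towards -x it slides along the plate into the hook and swings the lever ahead of it, with about 1 N.
- comal: Clay comal, a shallow dish 220 mm across, 19 mm high, two ears; leave alone. Origin: centre of its underside.
- cup: Stainless measuring cup, 72 mm across, 55 mm high, flat handle along its x; leave alone. Origin: centre of its underside.
- brush: Red silicone brush, 230 mm long, 14 mm thick, lying along its x; leave alone. Origin: under its middle.
- salt: Blue salt pot with a wooden lid, 76 mm across, 74 mm high; leave alone. Origin: centre of its underside.
- jar0: Glass spice jar in the rack, 45 mm across, 88 mm high; leave alone. Origin: centre of its underside.
- jar1: Glass spice jar in the rack, as jar0.
- jar2: Glass spice jar in the rack, as jar0.
- switch (a joint): Toggle switch on the deck of the electric griddle at the robot's left, rad: 0 off; leave it off.

How it is judged:
By the outcome, as a careful person would: the job done as asked, in the order asked, and still so for the second after the job is handed in, with the robot touching nothing.
It also fails if it takes over 67 s, if anything falls off the work surface, if the arm or the gripper's body presses on something with over 40 N, if the wrist force passes 120 N, or if a joint passes its speed limit or range.

ROBOT

A 6-joint arm with a two-finger parallel gripper is mounted at the origin on the work surface. World frame = base frame: x ahead of the robot, y to its left, z up, the work surface at z = 0. Lengths are in m, angles in rad, forces in N, time in s.
With the tool pointing down it reaches from about 0.35 to 0.95 m from the base axis. Payload 17.4 kg.
Tool frame: the origin (TCP) lies at the very end of the fingers, on their centre line; the grasp point (between the pads) lies arm.grip_point_offset behind it (arm.grip_point_offset is the distance from the TCP to the grasp point, in m); z points along the fingers, y is the line along which they close (so a half turn about z gives the same grasp; the last joint's range is limited). The gripper opens to 93 mm and grips with 3 to 60 N. Pads are 15 mm wide; open, the fingers measure 128 mm over their backs; the gripper's body (75 mm by 188 mm) begins 65 mm behind the grasp point.
Start: joints at [-1.195, 0.116, 1.442, -0, 1.584, -0.038], TCP at [0.271, -0.618, 0.219] pointing down, gripper open.
Joint ranges: [-2.83, 2.83], [-0.83, 2.19], [0.07, 2.5], [-1.14, 4.28], [0.01, 3], [-2.97, 2.97]. Speed limits (rad/s): [1.89, 1.89, 2.22, 3.14, 3.14, 3.14].

INTERFACE

Orientations are given as a unit quaternion [x, y, z, w].
In Python, from workcell import arm, cams gives the robot as it stands. The module is installed in compiled form; this text tells all that it offers.
- The arm moves only by the tool jog_arm, never from a script. Its argument "deltas" is a list of rows, each an object of numbers: "x", "y", "z": the shift along the tool's x, y, z as a fraction of full scale; "rx", "ry", "rz": the turn, a rotation vector about the tool's x, y, z as a fraction of full scale; "hand": the closure, from -1 (fully open) to 1 (shut). In form: [{"x": .., "y": .., "z": .., "rx": .., "ry": .., "rz": .., "hand": ..}, ...]. A call has exactly 5 rows; each row is the pose to reach, as a shift and turn from the pose commanded when the call began, along the tool's axes at that moment; what a row does not reach only later rows make up. Full scale, the value 1, is 0.2 m for a shift and pi/2 rad for a turn. A row lasts 1/8 s, in which the tool goes at most 62.5 mm and 10.7 degrees, less where a joint would pass 70% of its speed; a pose out of reach is approached as far as the arm can. A call with a number of a shift or a turn outside -1 to 1 is refused whole. A call with a gripper value outside its range is refused whole. The fingers move at their own pace and stop on an object; "force" is the grip in N (left out, the last holds). Time passes only in rows, so rows that repeat a pose let the fingers close, or fill a call up. It gives the time, the measured TCP pose, the force, the opening and the grip force at its end, in the units of the state.
- arm.read_state(): the state, without advancing time (a new reading comes with each control period).
- cams.camera(name): name is "scene" or "top" or "wrist"; returns a dict with "img" (400x640x3 uint8, red, green, blue), "fx", "fy", "cx", "cy" (pixels), "R" (3x3) and "t" (3): a world point X has camera coordinates R X + t; the wrist camera has in their place "T_tool_cam" (4x4, takes a point from camera to tool coordinates, whose origin is the TCP and whose axes are the flange's). Camera axes: x right, y down, z forward; pixel columns grow to the right and rows downward; lengths in m; the calibration is good to about 2 mm. A picture is of the moment at which its call begins: read the wrist's pose just before it. There is no depth.
- arm.sign_off(): hands the job in; it is judged then, once.
The state is a dict: "t": time; "joints": joint angles; "dq": joint speeds; "joint_efforts": joint torques, N m; "tcp_pos": TCP position; "ee_rot": TCP orientation; "wrist_force": force on the tool from outside, world axes, zero at the start; "moment": the same for the moment, N m; "opening": finger opening in m; "gripper_force": force on a finger pad.
Only numpy, scipy, OpenCV 4.12 (cv2) and the standard library are available. Lean on these libraries where they do the work, as an engineer would, in place of code of your own. Each camera call takes 0.05 s, during which the arm holds its last target. There are 200 camera calls.

## Working session

There is one attempt and no reset: what is moved stays moved. The work goes in short steps, Python scripts to look and compute and a tool call to move; the robot and the scene stay as the last step left them, time stands still between calls to the robot, and variables do not carry over. Pictures are saved under pics/ and viewed, at most 10 in all, crops included, and the job is handed in when it is done.

Besides the shell and the picture viewer there is one more tool, called after ">>>" as name(argument=value, ...) on one line, values as JSON. jog_arm: Moves the arm, as the interface text tells. Shift numbers are shares of 0.2 m and turn numbers shares of pi/2 rad, none past 1 either way. Its arguments: {"type":"object","properties":{"deltas":{"type":"array"},"force":{"type":"number"}},"required":["deltas"]}

```bash
mkdir -p pics; python3 - <<'E'
from workcell import arm,cams
import cv2,numpy as np
s=arm.read_state();print(s,arm.grip_point_offset)
for n in("scene","top"):
    c=cams.camera(n);cv2.imwrite(f"pics/{n}0.png",c["img"][:,:,::-1]);print(n,c["fx"],c["fy"],c["cx"],c["cy"],np.round(c["R"],4).tolist(),c["t"])
E
```

```text
{'t': 0.0, 'joints': array([-1.19483384e+00,  1.16464412e-01,  1.44224582e+00, -7.71516544e-06,
        1.58396933e+00, -3.78495835e-02]), 'dq': array([-0.00114865, -0.00098965, -0.00024834,  0.00096381,  0.00046932,
       -0.00081366]), 'joint_efforts': array([-1.91692925e-03, -7.21268749e+01, -6.22621679e+01,  7.80174416e-02,
        2.36501807e-02, -3.14719284e-05]), 'tcp_pos': array([ 0.27130826, -0.61786702,  0.21793179]), 'ee_rot': array([ 9.78671066e-01,  2.05432834e-01, -9.52395981e-05, -5.35056995e-04]), 'wrist_force': array([-0.42806143,  0.29015365, -0.29710305]), 'moment': array([-0.0439415 ,  0.00824945,  0.00108289]), 'gripper_force': 0.0, 'opening': 0.09316085484649198} 0.0188
scene 381.96850827995775 381.96850827995775 327.88995960279266 198.7593949666536 [[0.638, 0.7698, 0.0198], [0.5549, -0.4418, -0.7049], [-0.5339, 0.4607, -0.709]] [-0.36114005 -0.24374379  1.80990733]
top 362.4482544989637 362.4482544989637 318.96436360461934 200.62173823746716 [[-0.0152, -0.9999, 0.0028], [-0.9826, 0.0144, -0.185], [0.185, -0.0055, -0.9827]] [9.37754895e-04 5.53738203e-01 1.33799479e+00]
```

View pics/top0.png

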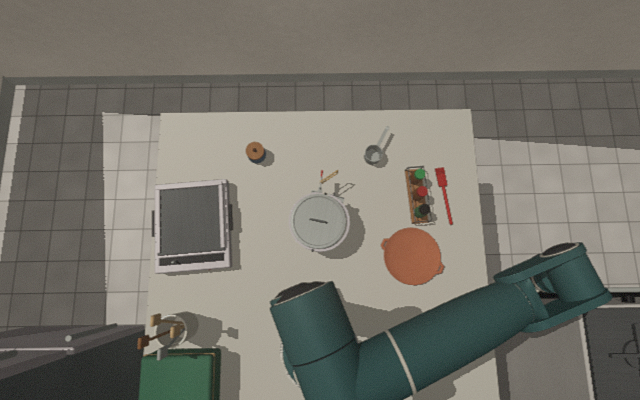

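View pics/scene0.png

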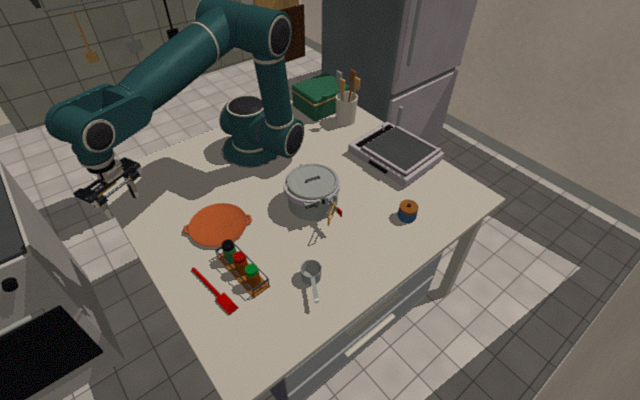

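The top view shows the drum at about (321,221), with its latch on the far side near (328,180): red lever tip at about (322,174), loop near (345,188). I'll enlarge this area.

```bash
cat > h.py <<'E'
from workcell import arm,cams
import cv2,numpy as np
def ray(c,u,v,z):
    R=np.array(c["R"]);t=np.array(c["t"]);d=R.T@np.array([(u-c["cx"])/c["fx"],(v-c["cy"])/c["fy"],1]);o=-R.T@t
    return o+d*(z-o[2])/d[2]
def proj(c,X):
    p=np.array(c["R"])@X+c["t"];return c["fx"]*p[0]/p[2]+c["cx"],c["fy"]*p[1]/p[2]+c["cy"]
def wristcam():
    from scipy.spatial.transform import Rotation as Ro
    s=arm.read_state();c=dict(cams.camera("wrist"));T=np.eye(4);T[:3,:3]=Ro.from_quat(s["ee_rot"]).as_matrix();T[:3,3]=s["tcp_pos"]
    W=np.linalg.inv(T@np.array(c["T_tool_cam"]));c["R"]=W[:3,:3];c["t"]=W[:3,3];return s,c
E
python3 - <<'E'
from h import *
a=cv2.imread("pics/top0.png")[155:265,270:370];b=cv2.imread("pics/scene0.png")[150:260,265:365]
cv2.imwrite("pics/z0.png",np.hstack([cv2.resize(i,(400,440),interpolation=2) for i in(a,b)]))
c=cams.camera("top");
for p in [(321,221,.13),(322,174,.108),(319,191,.108)]:print(ray(c,*p))
print(np.array(cams.camera("wrist")["T_tool_cam"]))
E
```

```text
[ 0.46468965 -0.01302488  0.13      ]
[ 0.64389041 -0.01983824  0.108     ]
[ 0.5792544  -0.00767323  0.108     ]
[[ 4.11488848e-04 -9.70000964e-01 -2.43100720e-01  6.52344484e-02]
 [ 9.99999718e-01  2.46262320e-04  7.10051552e-04 -1.82444491e-04]
 [-6.28884142e-04 -2.43100944e-01  9.70000792e-01 -1.66651397e-01]
 [ 0.00000000e+00  0.00000000e+00  0.00000000e+00  1.00000000e+00]]
```

View pics/z0.png

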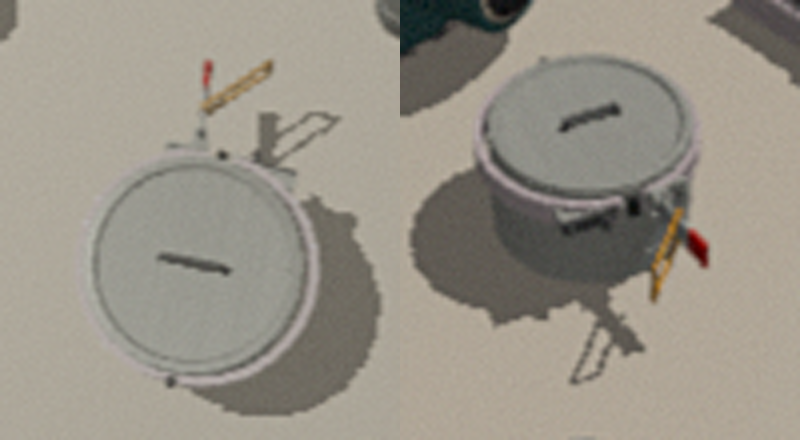

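>>> jog_arm(deltas=[{"z": -0.25, "x": 0.1, "y": -0.08}, {"z": -0.5, "x": 0.35, "y": -0.28}, {"z": -0.5, "x": 0.6, "y": -0.48}, {"z": -0.5, "x": 0.85, "y": -0.68}, {"z": -0.5, "x": 1, "y": -0.8}])

```text
validation failed for argument at $.de...
```

>>> jog_arm(deltas=[{"x": 0.25, "y": -0.2}, {"x": 0.5, "y": -0.4}, {"x": 0.75, "y": -0.6}, {"x": 1, "y": -0.8}, {"x": 1, "y": -0.8}])

```text
validation failed for argument at $.de...
```

>>> jog_arm(deltas=[{"x": 0.2, "y": -0.15, "rz": -0.12}, {"x": 0.4, "y": -0.3, "rz": -0.24}, {"x": 0.6, "y": -0.45, "rz": -0.36}, {"x": 0.6, "y": -0.45, "rz": -0.48}, {"x": 0.6, "y": -0.45, "rz": -0.6}])

```text
validation failed for argument at $.de...
```

>>> jog_arm(deltas=[{"hand": 1, "force": 5}, {"hand": 1}, {"hand": 1}, {"hand": 1}, {"hand": 1}])

```text
validation failed for argument at $.de...
```

```bash
python3 - <<'E'
from h import *
s,c=wristcam();print(s["t"],s["tcp_pos"],s["ee_rot"],s["joints"],s["wrist_force"],s["opening"],c["fx"],c["cx"],c["cy"])
cv2.imwrite("pics/w1.png",c["img"][:,:,::-1]);np.savez("w1.npz",**{k:c[k] for k in("R","t","fx","fy","cx","cy")})
E
```

```text
0.2 [ 0.27136743 -0.61792451  0.21822443] [ 9.78670703e-01  2.05435021e-01 -5.39047371e-05 -3.22793107e-04] [-1.19478805e+00  1.16271899e-01  1.44198365e+00  2.37760564e-06
  1.58399163e+00 -3.78080915e-02] [ 0.30320404 -0.62275803  0.73480815] 0.09306462400381443 316.3023608762155 319.5116419944902 199.2416254764437
```

View pics/w1.png

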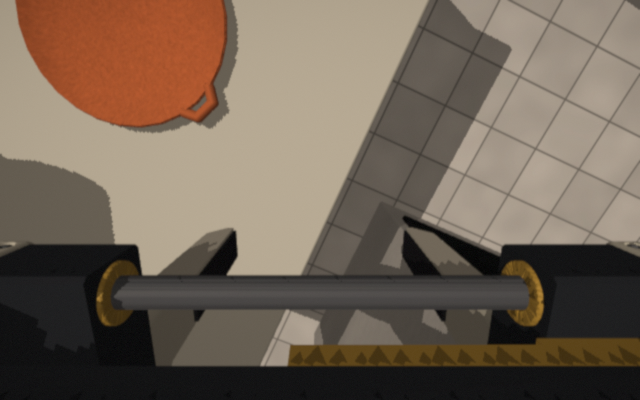

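The move calls were refused, so the arm hasn't moved. The wrist view shows only the comal at (120,50), with the fingertips at about (235,235) and (405,220). I'll try again with every key in each row.

>>> jog_arm(deltas=[{"x": 0.1, "y": -0.08, "z": -0.25, "rx": 0, "ry": 0, "rz": 0, "hand": -1}, {"x": 0.35, "y": -0.28, "z": -0.5, "rx": 0, "ry": 0, "rz": 0, "hand": -1}, {"x": 0.6, "y": -0.48, "z": -0.5, "rx": 0, "ry": 0, "rz": 0, "hand": -1}, {"x": 0.85, "y": -0.68, "z": -0.5, "rx": 0, "ry": 0, "rz": 0, "hand": -1}, {"x": 1, "y": -0.8, "z": -0.5, "rx": 0, "ry": 0, "rz": 0, "hand": -1}])

```text
t: 0.88
tcp_pos: [0.3908, -0.3892, 0.3189]
ee_rot: [0.979, 0.205, 0.0, 0.0]
wrist_force: [0.7, 0.1, 0.7]
opening: 0.0933
gripper_force: 0.0
```

>>> jog_arm(deltas=[{"x": 0.25, "y": -0.2, "z": 0, "rx": 0, "ry": 0, "rz": -0.1, "hand": 1}, {"x": 0.5, "y": -0.4, "z": 0, "rx": 0, "ry": 0, "rz": -0.2, "hand": 1}, {"x": 0.75, "y": -0.6, "z": 0, "rx": 0, "ry": 0, "rz": -0.3, "hand": 1}, {"x": 1, "y": -0.8, "z": 0, "rx": 0, "ry": 0, "rz": -0.4, "hand": 1}, {"x": 1, "y": -0.8, "z": 0, "rx": 0, "ry": 0, "rz": -0.5, "hand": 1}], force=5)

```text
t: 1.5
tcp_pos: [0.5101, -0.1609, 0.3186]
ee_rot: [0.823, 0.568, 0.0, -0.0]
wrist_force: [-0.3, -1.1, 0.1]
opening: 0.0477
gripper_force: 0.0
```

>>> jog_arm(deltas=[{"x": 0.25, "y": 0.05, "z": 0, "rx": 0, "ry": 0, "rz": -0.1, "hand": 1}, {"x": 0.5, "y": 0.09, "z": 0, "rx": 0, "ry": 0, "rz": -0.1, "hand": 1}, {"x": 0.73, "y": 0.09, "z": 0, "rx": 0, "ry": 0, "rz": -0.1, "hand": 1}, {"x": 0.73, "y": 0.09, "z": 0, "rx": 0, "ry": 0, "rz": -0.1, "hand": 1}, {"x": 0.73, "y": 0.09, "z": 0, "rx": 0, "ry": 0, "rz": -0.1, "hand": 1}])

```text
t: 2.12
tcp_pos: [0.5786, -0.0349, 0.3186]
ee_rot: [0.779, 0.627, -0.0, 0.0]
wrist_force: [-0.9, 0.6, -0.8]
opening: 0.0012
gripper_force: 0.0
```

```bash
python3 - <<'E'
from h import *
s,c=wristcam();print(s["t"],s["tcp_pos"],s["ee_rot"],s["joints"],s["wrist_force"],s["opening"],c["fx"],c["cx"],c["cy"])
cv2.imwrite("pics/w2.png",c["img"][:,:,::-1]);np.savez("w2.npz",**{k:c[k] for k in("R","t","fx","fy","cx","cy")})
E
```

```text
2.125 [ 0.57861235 -0.03494549  0.31857418] [ 7.78623656e-01  6.27491180e-01 -1.48015430e-04  1.33554483e-05] [-1.04208207e-01 -1.00045505e-01  1.49890195e+00 -2.31081638e-04
  1.74292729e+00  1.09894764e-01] [-0.86392122  0.63983576 -0.84783236] 0.0012104221776940737 316.3023608762155 319.5116419944902 199.2416254764437
```

View pics/w2.png

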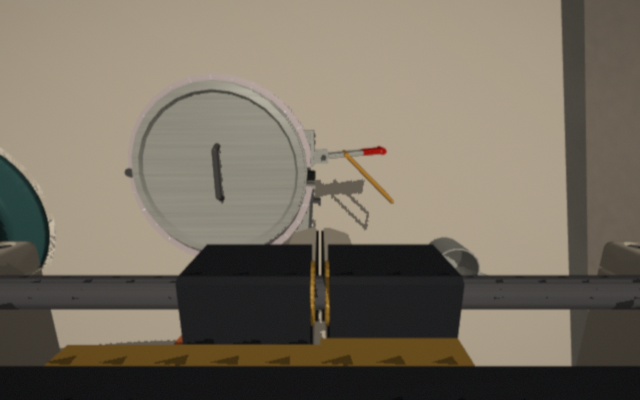

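```bash
python3 - <<'E'
from h import *
c=dict(np.load("w2.npz"))
P={k:ray(c,*v)[:2] for k,v in dict(piv=(321,156,.121),tip=(381,151.5,.121),lp=(345,153,.13),bar=(391.5,201,.13),rear=(129,173,.108),split=(312,175,.116),h0=(217,147,.141),h1=(220,198,.141),l=(133,168,.12),r=(310,168,.12)).items()}
for k,v in P.items():print(k,v.round(4))
d=lambda a,b:np.linalg.norm(P[a]-P[b]);an=lambda a,b:np.degrees(np.arctan2(*(P[b]-P[a])[::-1]))
print(d('piv','tip'),d('lp','bar'),d('piv','lp'),d('rear','split'),d('l','r'))
print(an('piv','tip'),an('lp','bar'),an('h0','h1'),an('rear','split'))
# rim fit
im=cv2.imread("pics/w2.png");g=cv2.cvtColor(im,6)
cen=(P['l']+P['r'])/2
print(cen)
for y in(-13,-12,-11,-10,-9):
  th=np.radians(y);ey=np.array([np.cos(th),np.sin(th)]);ex=np.array([np.sin(th),-np.cos(th)])
  print(y,"c from piv",P['piv']-ex*-.016-ey*.119,"from split",P['split']-ey*.108)
E
```

```text
piv [ 0.5844 -0.0098]
tip [ 0.6525 -0.0194]
lp [ 0.6114 -0.0113]
bar [ 0.6534 -0.077 ]
rear [0.3538 0.0179]
split [ 0.5692 -0.03  ]
h0 [0.4773 0.0256]
h1 [ 0.4642 -0.0295]
l [0.3679 0.0228]
r [ 0.5689 -0.0208]
0.06881377183698438 0.07802711947377482 0.027109847871513812 0.22064338053872168 0.20564862138645978
-7.968222908946381 -57.426862189320076 -103.36491447464397 -12.520473382410591
[0.46842876 0.00100453]
-13 c from piv [0.46480378 0.00136012] from split [ 0.46392135 -0.00567671]
-12 c from piv [ 0.46462688 -0.000728  ] from split [ 0.46351337 -0.00751696]
-11 c from piv [ 0.46448646 -0.0028189 ] from split [ 0.46313758 -0.00936405]
-10 c from piv [ 0.46438254 -0.00491192] from split [ 0.46279408 -0.01121742]
-9 c from piv [ 0.46431517 -0.00700644] from split [ 0.46248297 -0.0130765 ]
```

The wrist view shows the drum centred at about (218,168), lever pivot at (321,156), red tip at (381,151), loop pivot at (345,153), bar at (392,201) and a dark bracket at (312,175). The measured lever length is 69 mm against the given 68, and the loop 78 mm against 74.8, so both agree. Next I'll fit the rim for the drum's centre and yaw.

```bash
python3 - <<'E'
from h import *
from scipy.optimize import differential_evolution as DE
from scipy.ndimage import map_coordinates as mc
c=dict(np.load("w2.npz"));g=cv2.GaussianBlur(cv2.cvtColor(cv2.imread("pics/w2.png"),6),(0,0),1).astype(float)
a=np.radians(np.arange(-10,190,2)) # part away from fingers (world y up)
def samp(x,y,r,z):
    X=np.stack([x+r*np.cos(a),y+r*np.sin(a),0*a+z]);p=c["R"]@X+c["t"][:,None]
    return mc(g,[c["fy"]*p[1]/p[2]+c["cy"],c["fx"]*p[0]/p[2]+c["cx"]],order=1)
piv=np.array([.5844,-.0098])
for z in(.125,.13,.135):
  f=lambda q:np.mean(samp(*q,z))-.5*np.mean(samp(q[0],q[1],q[2]-.004,z)+samp(q[0],q[1],q[2]+.004,z))
  r=DE(f,[(.44,.49),(-.02,.02),(.075,.11)],seed=1);v=piv-r.x[:2]
  print(z,r.x.round(4),r.fun,"dist",np.linalg.norm(v),"yaw y",np.degrees(np.arctan2(v[1],v[0]))-7.66)
E
```

```text
0.125 [ 0.4652 -0.0029  0.0892] -38.62712951817767 dist 0.11936299912339578 yaw y -10.987001161449403
0.13 [ 0.467  -0.0024  0.088 ] -38.89019652995317 dist 0.11763886826136388 yaw y -11.282960021608796
0.135 [ 0.4687 -0.0019  0.0867] -39.14557725920773 dist 0.11592237640807329 yaw y -11.561761865313148
```

```bash
cat >> h.py <<'E'
from scipy.spatial.transform import Rotation as Ro
YAW=-11.7; PIV=np.array([.585,-.0098])   # drum y heading, lever pivot world
def D(x,y):  # drum mm -> world
    t=np.radians(YAW);return PIV+np.array([[np.sin(t),np.cos(t)],[-np.cos(t),np.sin(t)]])@(np.array([x+16,y-119])/1e3)
def inv(p):
    t=np.radians(YAW);return np.array([[np.sin(t),np.cos(t)],[-np.cos(t),np.sin(t)]]).T@(np.array(p[:2])-PIV)*1e3+[-16,119]
def L(th,r,off,z): # lever angle rad, radius mm, offset to closing side mm -> (x,y,z,yaw)
    a=np.radians(YAW+90)-th;d=np.array([np.cos(a),np.sin(a)]);n=np.array([-d[1],d[0]])
    return (*(PIV+(r*d+off*n)/1e3),z,np.degrees(a)+90)
def B(x,y,z,yaw=78.3): return (*D(x,y),z,yaw)
def rows(ws,cmd=None):
    s=arm.read_state();M=Ro.from_quat(s["ee_rot"]).as_matrix();p=s["tcp_pos"];y0=np.degrees(np.arctan2(M[1,0],M[0,0]))
    if cmd is not None:p=np.array(cmd[:3]);y0=cmd[3]
    c,sn=np.cos(np.radians(y0)),np.sin(np.radians(y0))
    print("t",round(s["t"],2),"tcp drum",inv(s["tcp_pos"]).round(1),"z",s["tcp_pos"][2].round(4),"yaw",y0.round(1),"F",s["wrist_force"].round(2))
    for w in ws:
        d=np.array(w[:3])-p;dy=(w[3]-y0+180)%360-180
        print("x %.3f y %.3f z %.3f rz %.3f"%((d[0]*c+d[1]*sn)/.2,(d[0]*sn-d[1]*c)/.2,-d[2]/.2,-dy/90))
E
sed -i 's/np.radians(YAW+90)-th/np.radians(YAW+90)-th/' h.py
python3 - <<'E'
from h import *
import h
# check: lever th=1.57 must point along drum +y
print(h.L(1.57,68,0,.1),D(-16,187),inv(D(50,108)))
rows([L(1.506,62,35,.2),L(1.506,62,35,.1)])
E
```

```text
(np.float64(0.6515981109855267), np.float64(-0.02353650658498964), 0.1, np.float64(78.34562616446075)) [ 0.65158715 -0.02358954] [ 50. 108.]
t 2.17 tcp drum [ 10.4 117.8] z 0.3187 yaw 77.7 F [0.71 0.71 0.8 ]
x 0.330 y 0.300 z 0.594 rz -0.048
x 0.330 y 0.300 z 1.094 rz -0.048
```

>>> jog_arm(deltas=[{"x": 0.2, "y": 0.15, "z": 0.1, "rx": 0, "ry": 0, "rz": -0.05, "hand": 1}, {"x": 0.33, "y": 0.3, "z": 0.3, "rx": 0, "ry": 0, "rz": -0.05, "hand": 1}, {"x": 0.33, "y": 0.3, "z": 0.6, "rx": 0, "ry": 0, "rz": -0.05, "hand": 1}, {"x": 0.33, "y": 0.3, "z": 0.8, "rx": 0, "ry": 0, "rz": -0.05, "hand": 1}, {"x": 0.33, "y": 0.3, "z": 0.8, "rx": 0, "ry": 0, "rz": -0.05, "hand": 1}])

```text
t: 2.8
tcp_pos: [0.65, 0.0159, 0.1559]
ee_rot: [0.754, 0.657, -0.002, -0.002]
wrist_force: [-0.6, 0.2, 0.8]
opening: 0.0003
gripper_force: 0.0
```

```bash
python3 - <<'E'
from h import *
rows([L(1.506,62,35,.13)]+[L(1.506,62,35,.1)]+[L(1.506,62,18,.1),L(1.6,62,14,.1)])
s,c=wristcam();cv2.imwrite("pics/w3.png",c["img"][60:340,100:500,::-1]);np.savez("w3.npz",**{k:c[k] for k in("R","t","fx","fy","cx","cy")})
E
```

```text
t 2.8 tcp drum [-54.3 177.5] z 0.1559 yaw 82.1 F [-0.63  0.17  0.84]
x 0.003 y 0.006 z 0.129 rz 0.001
x 0.003 y 0.006 z 0.279 rz 0.001
x -0.082 y 0.006 z 0.279 rz 0.001
x -0.132 y 0.011 z 0.279 rz 0.061
```

View pics/w3.png

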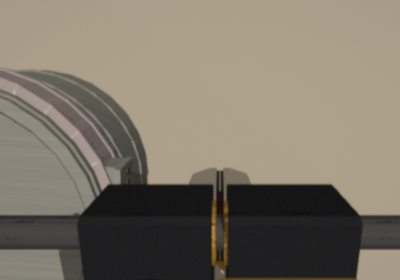

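This view shows only the drum's edge at left. The fingertips are at about crop (220,175), and the lever is hidden below the gripper. I'll lower the gripper beside it.

>>> jog_arm(deltas=[{"x": 0, "y": 0, "z": 0.15, "rx": 0, "ry": 0, "rz": 0, "hand": 1}, {"x": 0, "y": 0, "z": 0.28, "rx": 0, "ry": 0, "rz": 0, "hand": 1}, {"x": -0.04, "y": 0, "z": 0.28, "rx": 0, "ry": 0, "rz": 0, "hand": 1}, {"x": -0.08, "y": 0, "z": 0.28, "rx": 0, "ry": 0, "rz": 0, "hand": 1}, {"x": -0.1, "y": 0, "z": 0.28, "rx": 0, "ry": 0, "rz": 0, "hand": 1}])

```text
t: 3.48
tcp_pos: [0.6494, -0.0037, 0.1048]
ee_rot: [0.754, 0.657, 0.001, 0.001]
wrist_force: [0.0, -0.7, 0.9]
opening: 0.0006
gripper_force: 0.0
```

```bash
python3 - <<'E'
from h import *
rows([L(t,62,11.7,.1) for t in(1.6,1.72,1.84,1.96,2.08)])
E
```

```text
t 3.48 tcp drum [-35.  180.8] z 0.1048 yaw 82.2 F [ 0.04 -0.74  0.87]
x -0.046 y -0.001 z 0.024 rz 0.062
x -0.083 y 0.001 z 0.024 rz 0.138
x -0.121 y -0.003 z 0.024 rz 0.214
x -0.158 y -0.011 z 0.024 rz 0.291
x -0.194 y -0.023 z 0.024 rz 0.367
```

>>> jog_arm(deltas=[{"x": -0.045, "y": 0, "z": 0, "rx": 0, "ry": 0, "rz": 0.06, "hand": 1}, {"x": -0.083, "y": 0, "z": 0, "rx": 0, "ry": 0, "rz": 0.14, "hand": 1}, {"x": -0.12, "y": -0.003, "z": 0, "rx": 0, "ry": 0, "rz": 0.215, "hand": 1}, {"x": -0.158, "y": -0.01, "z": 0, "rx": 0, "ry": 0, "rz": 0.29, "hand": 1}, {"x": -0.194, "y": -0.023, "z": 0, "rx": 0, "ry": 0, "rz": 0.367, "hand": 1}])

```text
t: 4.1
tcp_pos: [0.6392, -0.0412, 0.1039]
ee_rot: [0.91, 0.414, 0.001, 0.0]
wrist_force: [-0.4, -0.1, 1.1]
opening: 0.0003
gripper_force: 0.2
```

```bash
python3 - <<'E'
from h import *
rows([L(t,62,11.7,.1) for t in(2.16,2.24,2.3,2.35,2.35,2.4)])
E
```

```text
t 4.1 tcp drum [  3.7 178.4] z 0.1039 yaw 48.9 F [-0.4  -0.1   1.15]
x -0.025 y 0.006 z 0.019 rz 0.049
x -0.050 y 0.008 z 0.019 rz 0.100
x -0.069 y 0.008 z 0.019 rz 0.138
x -0.085 y 0.007 z 0.019 rz 0.170
x -0.085 y 0.007 z 0.019 rz 0.170
x -0.101 y 0.005 z 0.019 rz 0.202
```

>>> jog_arm(deltas=[{"x": -0.025, "y": 0.006, "z": 0, "rx": 0, "ry": 0, "rz": 0.05, "hand": 1}, {"x": -0.05, "y": 0.008, "z": 0, "rx": 0, "ry": 0, "rz": 0.1, "hand": 1}, {"x": -0.07, "y": 0.008, "z": 0, "rx": 0, "ry": 0, "rz": 0.14, "hand": 1}, {"x": -0.085, "y": 0.007, "z": 0, "rx": 0, "ry": 0, "rz": 0.17, "hand": 1}, {"x": -0.085, "y": 0.007, "z": 0, "rx": 0, "ry": 0, "rz": 0.17, "hand": 1}])

```text
t: 4.72
tcp_pos: [0.6293, -0.0546, 0.1039]
ee_rot: [0.957, 0.291, 0.001, 0.0]
wrist_force: [1.5, 1.1, 0.6]
opening: 0.0005
gripper_force: 1.2
```

>>> jog_arm(deltas=[{"x": -0.003, "y": 0, "z": 0, "rx": 0, "ry": 0, "rz": 0.01, "hand": 1}, {"x": -0.006, "y": 0, "z": 0, "rx": 0, "ry": 0, "rz": 0.02, "hand": 1}, {"x": -0.009, "y": 0, "z": 0, "rx": 0, "ry": 0, "rz": 0.02, "hand": 1}, {"x": -0.012, "y": 0, "z": 0, "rx": 0, "ry": 0, "rz": 0.02, "hand": 1}, {"x": -0.012, "y": 0, "z": 0, "rx": 0, "ry": 0, "rz": 0.02, "hand": 1}])

```text
t: 5.35
tcp_pos: [0.6291, -0.055, 0.1041]
ee_rot: [0.961, 0.277, 0.003, 0.0]
wrist_force: [19.2, 6.9, -3.2]
opening: 0.0005
gripper_force: 9.7
```

```bash
python3 - <<'E'
from h import *
rows([L(t,62,11.7,.1) for t in(2.35,2.4)])
E
```

```text
t 5.35 tcp drum [ 19.3 171.4] z 0.1041 yaw 32.1 F [19.21  6.93 -3.21]
x 0.000 y -0.000 z 0.021 rz -0.017
x -0.015 y 0.003 z 0.021 rz 0.015
```

>>> jog_arm(deltas=[{"x": 0.05, "y": 0, "z": 0, "rx": 0, "ry": 0, "rz": 0, "hand": 1}, {"x": 0.15, "y": 0, "z": 0, "rx": 0, "ry": 0, "rz": 0, "hand": 1}, {"x": 0.15, "y": 0, "z": -0.2, "rx": 0, "ry": 0, "rz": 0, "hand": 1}, {"x": 0.15, "y": 0, "z": -0.5, "rx": 0, "ry": 0, "rz": 0, "hand": 1}, {"x": 0.15, "y": 0, "z": -0.75, "rx": 0, "ry": 0, "rz": 0, "hand": 1}])

```text
t: 5.98
tcp_pos: [0.6529, -0.0393, 0.2549]
ee_rot: [0.961, 0.276, 0.0, 0.0]
wrist_force: [0.3, 0.3, -0.9]
opening: 0.0008
gripper_force: 0.0
```

```bash
python3 - <<'E'
from h import *
rows([B(95,150,.25)])
E
```

```text
t 5.97 tcp drum [ -0.9 191.5] z 0.2549 yaw 32.1 F [ 0.28  0.29 -0.86]
x -0.481 y 0.202 z 0.025 rz -0.513
```

>>> jog_arm(deltas=[{"x": -0.1, "y": 0.04, "z": 0, "rx": 0, "ry": 0, "rz": -0.1, "hand": 1}, {"x": -0.2, "y": 0.08, "z": 0, "rx": 0, "ry": 0, "rz": -0.2, "hand": 1}, {"x": -0.3, "y": 0.12, "z": 0, "rx": 0, "ry": 0, "rz": -0.31, "hand": 1}, {"x": -0.4, "y": 0.16, "z": 0, "rx": 0, "ry": 0, "rz": -0.42, "hand": 1}, {"x": -0.48, "y": 0.2, "z": 0, "rx": 0, "ry": 0, "rz": -0.515, "hand": 1}])

```text
t: 6.6
tcp_pos: [0.5924, -0.125, 0.2528]
ee_rot: [0.773, 0.634, -0.0, -0.0]
wrist_force: [-0.8, 0.9, 0.1]
opening: 0.0005
gripper_force: 0.0
```

```bash
python3 - <<'E'
from h import *
s,c=wristcam();print(inv(s["tcp_pos"]),s["tcp_pos"][2])
cv2.imwrite("pics/w4.png",cv2.resize(c["img"][60:260,120:440,::-1],(800,500),interpolation=2));np.savez("w4.npz",**{k:c[k] for k in("R","t","fx","fy","cx","cy")})
E
```

```text
[ 95.29023631 149.59070304] 0.252794069548238
```

View pics/w4.png

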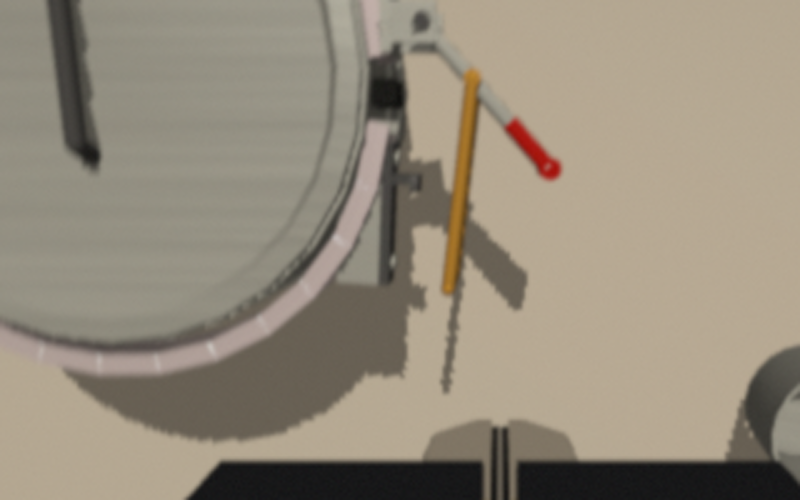

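The close view (crop scale 2.5) shows:
- lever right back, pivot (420,20), tip (549,168)
- loop pivot (473,78), bar (448,290)
- keeper plate face at about (395,200–280), hook standing out at (415,183)

```bash
python3 - <<'E'
from h import *
c=dict(np.load("w4.npz"))
for k,(x,y,z) in dict(piv=(420,20,.121),tip=(549,168,.121),lp=(473,76,.13),bar=(448,290,.13),hookend=(418,182,.115),hookroot=(398,180,.115),plateend=(389,283,.116),platehook=(394,195,.116),split=(386,95,.12),h0=(60,0,.141),h1=(90,160,.141)).items():
    p=ray(c,120+x/2.5,60+y/2.5,z);print(k,p[:2].round(4),inv(p).round(1))
E
```

```text
piv [ 0.5852 -0.011 ] [-14.8 119.5]
tip [ 0.6207 -0.0699] [ 35.6 166.1]
lp [ 0.5999 -0.0338] [  4.5 138.5]
bar [ 0.5756 -0.1057] [ 79.8 129.2]
hookend [ 0.5717 -0.0656] [ 41.3 117.2]
hookroot [ 0.5644 -0.0634] [ 40.6 109.7]
plateend [ 0.5523 -0.1008] [ 79.7 105.5]
platehook [ 0.5618 -0.0685] [ 46.2 108.2]
split [ 0.5676 -0.0332] [ 10.4 106.7]
h0 [0.4724 0.0146] [-17.1   3.8]
h1 [ 0.4658 -0.036 ] [33.8  7.6]
```

>>> jog_arm(deltas=[{"x": 0.075, "y": 0.1, "z": 0, "rx": 0, "ry": 0, "rz": 0, "hand": 1}, {"x": 0.075, "y": 0.1, "z": 0.2, "rx": 0, "ry": 0, "rz": 0, "hand": 1}, {"x": 0.075, "y": 0.1, "z": 0.45, "rx": 0, "ry": 0, "rz": 0, "hand": 1}, {"x": 0.075, "y": 0.1, "z": 0.65, "rx": 0, "ry": 0, "rz": 0, "hand": 1}, {"x": 0.075, "y": 0.1, "z": 0.65, "rx": 0, "ry": 0, "rz": 0, "hand": 1}])

```text
t: 7.28
tcp_pos: [0.614, -0.1132, 0.1197]
ee_rot: [0.775, 0.632, -0.002, -0.002]
wrist_force: [0.6, 0.2, -0.0]
opening: 0.0005
gripper_force: 0.0
```

```bash
python3 - <<'E'
from h import *
rows([B(80,150,.121),B(77,140,.121),B(74,132,.121),B(73,128,.121)])
E
```

```text
t 7.28 tcp drum [ 79.4 168.4] z 0.1197 yaw 78.4 F [ 0.63  0.23 -0.01]
x -0.003 y -0.092 z -0.006 rz 0.001
x 0.012 y -0.142 z -0.006 rz 0.001
x 0.027 y -0.182 z -0.006 rz 0.001
x 0.032 y -0.202 z -0.006 rz 0.001
```

>>> jog_arm(deltas=[{"x": 0, "y": -0.06, "z": -0.007, "rx": 0, "ry": 0, "rz": 0, "hand": 1}, {"x": 0.005, "y": -0.1, "z": -0.007, "rx": 0, "ry": 0, "rz": 0, "hand": 1}, {"x": 0.015, "y": -0.135, "z": -0.007, "rx": 0, "ry": 0, "rz": 0, "hand": 1}, {"x": 0.025, "y": -0.165, "z": -0.007, "rx": 0, "ry": 0, "rz": 0, "hand": 1}, {"x": 0.03, "y": -0.185, "z": -0.007, "rx": 0, "ry": 0, "rz": 0, "hand": 1}])

```text
t: 7.9
tcp_pos: [0.5795, -0.1005, 0.1244]
ee_rot: [0.775, 0.632, 0.0, 0.0]
wrist_force: [-0.1, 0.1, 0.5]
opening: 0.001
gripper_force: 0.1
```

>>> jog_arm(deltas=[{"x": 0, "y": -0.005, "z": 0.012, "rx": 0, "ry": 0, "rz": 0, "hand": 1}, {"x": 0, "y": -0.01, "z": 0.012, "rx": 0, "ry": 0, "rz": 0, "hand": 1}, {"x": 0, "y": -0.015, "z": 0.012, "rx": 0, "ry": 0, "rz": 0, "hand": 1}, {"x": 0, "y": -0.02, "z": 0.012, "rx": 0, "ry": 0, "rz": 0, "hand": 1}, {"x": 0, "y": -0.02, "z": 0.012, "rx": 0, "ry": 0, "rz": 0, "hand": 1}])

```text
t: 8.52
tcp_pos: [0.5758, -0.0999, 0.1216]
ee_rot: [0.775, 0.632, -0.0, -0.0]
wrist_force: [0.4, 0.1, -0.3]
opening: 0.0004
gripper_force: 0.0
```

```bash
python3 - <<'E'
from h import *
rows([B(73,124,.121)])
E
```

```text
t 8.53 tcp drum [ 74.1 128.3] z 0.1216 yaw 78.4 F [ 0.44  0.11 -0.27]
x 0.006 y -0.021 z 0.003 rz 0.001
```

>>> jog_arm(deltas=[{"x": 0, "y": -0.002, "z": 0, "rx": 0, "ry": 0, "rz": 0, "hand": 1}, {"x": 0, "y": -0.004, "z": 0, "rx": 0, "ry": 0, "rz": 0, "hand": 1}, {"x": 0, "y": -0.006, "z": 0, "rx": 0, "ry": 0, "rz": 0, "hand": 1}, {"x": 0, "y": -0.006, "z": 0, "rx": 0, "ry": 0, "rz": 0, "hand": 1}, {"x": 0, "y": -0.006, "z": 0, "rx": 0, "ry": 0, "rz": 0, "hand": 1}])

```text
t: 9.15
tcp_pos: [0.5747, -0.0997, 0.1217]
ee_rot: [0.775, 0.632, 0.0, 0.0]
wrist_force: [0.1, -0.9, 0.5]
opening: 0.0001
gripper_force: 0.3
```

>>> jog_arm(deltas=[{"x": 0, "y": -0.002, "z": 0, "rx": 0, "ry": 0, "rz": 0, "hand": 1}, {"x": 0, "y": -0.004, "z": 0, "rx": 0, "ry": 0, "rz": 0, "hand": 1}, {"x": 0, "y": -0.006, "z": 0, "rx": 0, "ry": 0, "rz": 0, "hand": 1}, {"x": 0, "y": -0.006, "z": 0, "rx": 0, "ry": 0, "rz": 0, "hand": 1}, {"x": 0, "y": -0.006, "z": 0, "rx": 0, "ry": 0, "rz": 0, "hand": 1}])

```text
t: 9.78
tcp_pos: [0.5736, -0.0995, 0.1219]
ee_rot: [0.775, 0.632, 0.0, 0.0]
wrist_force: [4.4, -1.6, 2.2]
opening: 0.0004
gripper_force: 2.1
```

>>> jog_arm(deltas=[{"x": 0, "y": 0.03, "z": 0, "rx": 0, "ry": 0, "rz": 0, "hand": 1}, {"x": -0.04, "y": 0.03, "z": 0, "rx": 0, "ry": 0, "rz": 0, "hand": 1}, {"x": -0.08, "y": 0.03, "z": 0, "rx": 0, "ry": 0, "rz": 0, "hand": 1}, {"x": -0.08, "y": -0.02, "z": 0, "rx": 0, "ry": 0, "rz": 0, "hand": 1}, {"x": -0.08, "y": -0.045, "z": 0, "rx": 0, "ry": 0, "rz": 0, "hand": 1}])

```text
t: 10.4
tcp_pos: [0.5606, -0.1132, 0.1216]
ee_rot: [0.775, 0.632, -0.0, -0.0]
wrist_force: [-0.7, 0.2, 1.1]
opening: 0.0006
gripper_force: 0.0
```

```bash
cat > brass.py <<'E'
from h import *
def brass(show=None):
    s,c=wristcam();im=c["img"];hsv=cv2.cvtColor(im,cv2.COLOR_RGB2HSV)
    m=cv2.inRange(hsv,(12,140,90),(25,255,255));m[220:]=0
    if show:cv2.imwrite(show,cv2.resize(im[60:260,120:440,::-1],(800,500),interpolation=2))
    n,l,st,ce=cv2.connectedComponentsWithStats(m);i=1+np.argmax(st[1:,4]);v,u=np.where(l==i)
    k=np.argmax(v);print("brass px",st[i],"lowest",u[v>=v.max()-2].mean(),v.max(),"top",u[v<=v.min()+2].mean(),v.min())
    for uu,vv in((u[v>=v.max()-2].mean(),v.max()-1),(u[v<=v.min()+2].mean(),v.min()+1)):print(inv(ray(c,uu,vv,.13)).round(1))
    rows([])
    r=cv2.inRange(hsv,(0,180,90),(6,255,255))|cv2.inRange(hsv,(174,180,90),(180,255,255));r[220:]=0
    n,l,st,ce=cv2.connectedComponentsWithStats(r);
    if n>1:
        i=1+np.argmax(st[1:,4]);p=inv(ray(c,*ce[i],.121));print("red",p.round(1),"area",st[i,4],"theta",np.pi-np.arctan2(p[1]-119,p[0]+16))
E
python3 -c "
from brass import *;brass('pics/w5.png')"
```

```text
brass px [ 302   70   75  150 1976] lowest 306.5882352941176 219 top 370.5 70
[ 74.  107.9]
[  1.9 138.4]
t 10.45 tcp drum [ 90.1 115.9] z 0.1217 yaw 78.4 F [ 0.64 -0.25 -0.76]
red [ 28.5 160.4] area 581 theta 2.3925306076785877
```

View pics/w5.png

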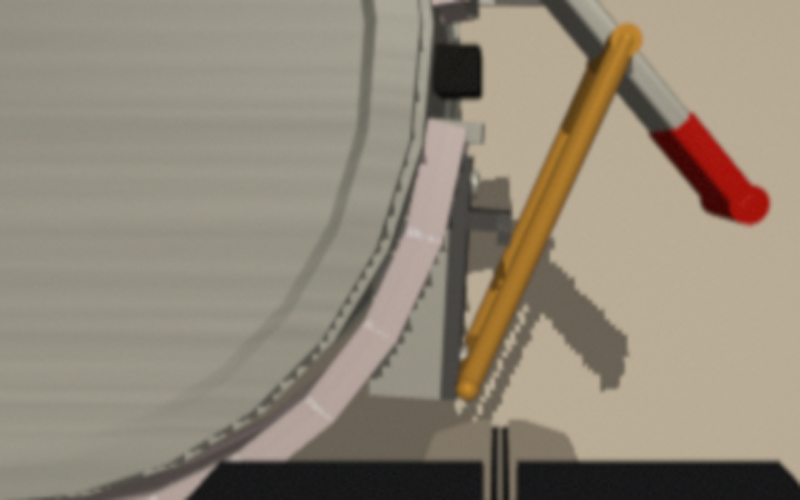

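>>> jog_arm(deltas=[{"x": 0.02, "y": 0, "z": 0, "rx": 0, "ry": 0, "rz": 0, "hand": 1}, {"x": 0.035, "y": 0, "z": 0, "rx": 0, "ry": 0, "rz": 0, "hand": 1}, {"x": 0.05, "y": 0, "z": 0, "rx": 0, "ry": 0, "rz": 0, "hand": 1}, {"x": 0.065, "y": 0.005, "z": 0, "rx": 0, "ry": 0, "rz": 0, "hand": 1}, {"x": 0.08, "y": 0.005, "z": 0, "rx": 0, "ry": 0, "rz": 0, "hand": 1}])

```text
t: 11.08
tcp_pos: [0.5658, -0.0976, 0.1216]
ee_rot: [0.775, 0.632, -0.0, -0.0]
wrist_force: [-0.2, -1.1, 0.7]
opening: 0.0003
gripper_force: 0.5
```

```bash
python3 -c "
from brass import *;brass()"
```

```text
brass px [ 303   91   81  129 2065] lowest 309.0 219 top 377.28 91
[ 57.7 111. ]
[ -5.1 143.8]
t 11.12 tcp drum [ 73.6 117.9] z 0.1216 yaw 78.4 F [-0.08  0.71 -0.02]
red [ 12.7 172.9] area 559 theta 2.0597993733812663
```

>>> jog_arm(deltas=[{"x": 0.01, "y": 0, "z": 0, "rx": 0, "ry": 0, "rz": 0, "hand": 1}, {"x": 0.02, "y": 0, "z": 0, "rx": 0, "ry": 0, "rz": 0, "hand": 1}, {"x": 0.03, "y": 0, "z": 0, "rx": 0, "ry": 0, "rz": 0, "hand": 1}, {"x": 0.04, "y": 0.005, "z": 0, "rx": 0, "ry": 0, "rz": 0, "hand": 1}, {"x": 0.05, "y": 0.005, "z": 0, "rx": 0, "ry": 0, "rz": 0, "hand": 1}])

```text
t: 11.75
tcp_pos: [0.5687, -0.0881, 0.1216]
ee_rot: [0.775, 0.632, -0.0, -0.0]
wrist_force: [-1.0, -0.0, 0.3]
opening: 0.0004
gripper_force: 0.4
```

```bash
python3 -c "
from brass import *;brass()"
```

```text
brass px [ 303   93   84  127 2057] lowest 309.175 219 top 381.04545454545456 93
[ 47.8 112.1]
[-14.1 146.6]
t 11.8 tcp drum [ 63.8 118.9] z 0.1216 yaw 78.4 F [-0.18 -0.35 -0.11]
red [ -7.5 179.6] area 597 theta 1.7107184238542648
```

>>> jog_arm(deltas=[{"x": 0.005, "y": 0, "z": 0, "rx": 0, "ry": 0, "rz": 0, "hand": 1}, {"x": 0.01, "y": 0, "z": 0, "rx": 0, "ry": 0, "rz": 0, "hand": 1}, {"x": 0.015, "y": 0, "z": 0, "rx": 0, "ry": 0, "rz": 0, "hand": 1}, {"x": 0.02, "y": 0, "z": 0, "rx": 0, "ry": 0, "rz": 0, "hand": 1}, {"x": 0.02, "y": 0, "z": 0, "rx": 0, "ry": 0, "rz": 0, "hand": 1}])

```text
t: 12.42
tcp_pos: [0.5695, -0.0842, 0.1217]
ee_rot: [0.775, 0.632, 0.0, -0.0]
wrist_force: [-0.1, 0.4, -0.4]
opening: -0.0001
gripper_force: 0.1
```

>>> jog_arm(deltas=[{"x": 0.003, "y": 0, "z": 0, "rx": 0, "ry": 0, "rz": 0, "hand": 1}, {"x": 0.006, "y": 0, "z": 0, "rx": 0, "ry": 0, "rz": 0, "hand": 1}, {"x": 0.009, "y": 0, "z": 0, "rx": 0, "ry": 0, "rz": 0, "hand": 1}, {"x": 0.009, "y": 0, "z": 0, "rx": 0, "ry": 0, "rz": 0, "hand": 1}, {"x": 0.009, "y": 0, "z": 0, "rx": 0, "ry": 0, "rz": 0, "hand": 1}])

```text
t: 13.05
tcp_pos: [0.5698, -0.0825, 0.1216]
ee_rot: [0.775, 0.632, 0.0, -0.0]
wrist_force: [-0.6, -0.4, -0.3]
opening: 0.0002
gripper_force: 0.1
```

```bash
python3 -c "
from brass import *;brass('pics/w6.png')"
```

```text
brass px [ 303   93   85  127 2059] lowest 309.5 219 top 381.57142857142856 93
[ 42.1 112.2]
[-19.8 146.8]
t 13.1 tcp drum [ 58.3 118.9] z 0.1217 yaw 78.4 F [-0.1  -0.34 -0.08]
red [-20.5 180.1] area 620 theta 1.496605776846998
```

View pics/w6.png

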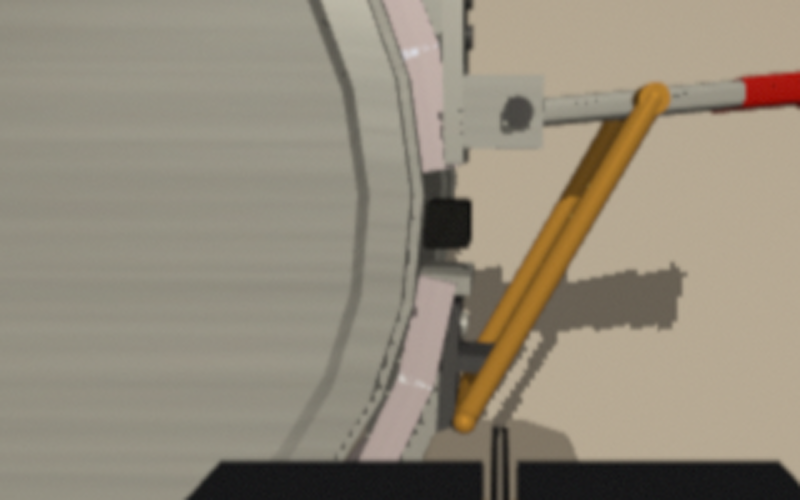

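The bar top is at crop (463,423) and the hook stem at about (470,355). The bar lies against the plate, still on the +x side of the hook.

```bash
python3 - <<'E'
from h import *
s,c=wristcam()
for x,y,z in((463,423,.13),(465,344,.115),(465,368,.115),(655,97,.13)):print(inv(ray(c,120+x/2.5,60+y/2.5,z)).round(1))
E
```

```text
[ 48.3 109.9]
[ 34.8 109.8]
[ 40.4 109.7]
[-17.6 147.1]
```

>>> jog_arm(deltas=[{"x": 0.003, "y": 0, "z": 0, "rx": 0, "ry": 0, "rz": 0, "hand": 1}, {"x": 0.006, "y": 0, "z": 0, "rx": 0, "ry": 0, "rz": 0, "hand": 1}, {"x": 0.008, "y": 0, "z": 0, "rx": 0, "ry": 0, "rz": 0, "hand": 1}, {"x": 0.008, "y": 0, "z": 0, "rx": 0, "ry": 0, "rz": 0, "hand": 1}, {"x": 0.008, "y": 0, "z": 0, "rx": 0, "ry": 0, "rz": 0, "hand": 1}])

```text
t: 13.78
tcp_pos: [0.5701, -0.0809, 0.1217]
ee_rot: [0.775, 0.632, 0.0, -0.0]
wrist_force: [-0.0, -0.2, -0.8]
opening: 0.0003
gripper_force: 0.2
```

>>> jog_arm(deltas=[{"x": 0.003, "y": 0, "z": 0, "rx": 0, "ry": 0, "rz": 0, "hand": 1}, {"x": 0.005, "y": 0, "z": 0, "rx": 0, "ry": 0, "rz": 0, "hand": 1}, {"x": 0.007, "y": 0, "z": 0, "rx": 0, "ry": 0, "rz": 0, "hand": 1}, {"x": 0.007, "y": 0, "z": 0, "rx": 0, "ry": 0, "rz": 0, "hand": 1}, {"x": 0.007, "y": 0, "z": 0, "rx": 0, "ry": 0, "rz": 0, "hand": 1}])

```text
t: 14.4
tcp_pos: [0.5704, -0.0796, 0.1217]
ee_rot: [0.775, 0.632, 0.0, -0.0]
wrist_force: [-0.5, -0.1, 0.1]
opening: 0.0005
gripper_force: 0.2
```

>>> jog_arm(deltas=[{"x": 0.002, "y": 0, "z": 0, "rx": 0, "ry": 0, "rz": 0, "hand": 1}, {"x": 0.004, "y": 0, "z": 0, "rx": 0, "ry": 0, "rz": 0, "hand": 1}, {"x": 0.006, "y": 0, "z": 0, "rx": 0, "ry": 0, "rz": 0, "hand": 1}, {"x": 0.006, "y": 0, "z": 0, "rx": 0, "ry": 0, "rz": 0, "hand": 1}, {"x": 0.006, "y": 0, "z": 0, "rx": 0, "ry": 0, "rz": 0, "hand": 1}])

```text
t: 15.02
tcp_pos: [0.5706, -0.0784, 0.1217]
ee_rot: [0.775, 0.632, 0.0, 0.0]
wrist_force: [0.7, -0.9, 0.1]
opening: 0.0011
gripper_force: 0.5
```

```bash
python3 -c "
from brass import *;brass()"
```

```text
brass px [ 303   93   83  127 2055] lowest 309.5 219 top 379.7857142857143 93
[ 37.9 112.2]
[-24. 146.]
t 15.07 tcp drum [ 54.1 118.8] z 0.1217 yaw 78.4 F [-0.33 -1.54 -0.38]
red [-31.1 178.5] area 631 theta 1.3227127268934564
```

>>> jog_arm(deltas=[{"x": 0.002, "y": 0, "z": 0, "rx": 0, "ry": 0, "rz": 0, "hand": 1}, {"x": 0.003, "y": 0, "z": 0, "rx": 0, "ry": 0, "rz": 0, "hand": 1}, {"x": 0.003, "y": 0, "z": 0, "rx": 0, "ry": 0, "rz": 0, "hand": 1}, {"x": 0.003, "y": 0, "z": 0, "rx": 0, "ry": 0, "rz": 0, "hand": 1}, {"x": 0.003, "y": 0, "z": 0, "rx": 0, "ry": 0, "rz": 0, "hand": 1}])

```text
t: 15.7
tcp_pos: [0.5707, -0.0781, 0.1217]
ee_rot: [0.775, 0.632, -0.0, 0.0]
wrist_force: [-0.5, -5.8, -0.1]
opening: 0.0006
gripper_force: 2.6
```

>>> jog_arm(deltas=[{"x": -0.03, "y": 0, "z": 0, "rx": 0, "ry": 0, "rz": 0, "hand": 1}, {"x": -0.04, "y": 0.05, "z": -0.05, "rx": 0, "ry": 0, "rz": 0, "hand": 1}, {"x": -0.04, "y": 0.15, "z": -0.2, "rx": 0, "ry": 0, "rz": 0, "hand": 1}, {"x": 0.1, "y": 0.3, "z": -0.2, "rx": 0, "ry": 0, "rz": -0.08, "hand": 1}, {"x": 0.2, "y": 0.35, "z": -0.2, "rx": 0, "ry": 0, "rz": -0.16, "hand": 1}])

```text
t: 16.32
tcp_pos: [0.6493, -0.0523, 0.1625]
ee_rot: [0.688, 0.726, 0.001, 0.0]
wrist_force: [-0.4, 0.2, -0.7]
opening: 0.0004
gripper_force: 0.0
```

```bash
python3 -c "
from brass import *;brass();rows([L(1.3,62,-35,.16),L(1.3,62,-35,.104),L(1.3,62,-18,.104)])"
```

```text
brass px [205 148  69  72 788] lowest 210.9375 219 top 270.09090909090907 148
[ 27.5 119. ]
[-26.4 146.9]
t 16.38 tcp drum [ 10.7 190.8] z 0.162 yaw 93.5 F [ 0.77  1.75 -0.71]
red [-32.3 177.7] area 363 theta 1.299530566030793
t 16.38 tcp drum [ 10.7 190.8] z 0.162 yaw 93.5 F [ 0.77  1.75 -0.71]
x 0.050 y -0.000 z 0.010 rz -0.004
x 0.050 y -0.000 z 0.290 rz -0.004
x 0.135 y -0.001 z 0.290 rz -0.004
```

>>> jog_arm(deltas=[{"x": 0.04, "y": 0, "z": 0.1, "rx": 0, "ry": 0, "rz": 0, "hand": 1}, {"x": 0.05, "y": 0, "z": 0.25, "rx": 0, "ry": 0, "rz": 0, "hand": 1}, {"x": 0.05, "y": 0, "z": 0.29, "rx": 0, "ry": 0, "rz": 0, "hand": 1}, {"x": 0.09, "y": 0, "z": 0.29, "rx": 0, "ry": 0, "rz": 0, "hand": 1}, {"x": 0.13, "y": 0, "z": 0.29, "rx": 0, "ry": 0, "rz": 0, "hand": 1}])

```text
t: 17.0
tcp_pos: [0.6464, -0.0264, 0.1048]
ee_rot: [0.69, 0.724, 0.0, 0.001]
wrist_force: [0.5, 0.3, -0.1]
opening: 0.0002
gripper_force: 0.0
```

```bash
python3 -c "
from brass import *;brass();rows([L(t,62,-14.5,.104) for t in(1.3,1.25,1.2,1.15,1.1)])"
```

```text
brass px [250 198  21  22 136] lowest 255.96969696969697 219 top 267.29411764705884 198
[-25.5 146.7]
[-35.8 149.8]
t 17.05 tcp drum [-13.1 182.3] z 0.1049 yaw 92.8 F [ 0.31  0.77 -0.02]
red [-34.6 176.4] area 939 theta 1.2577056618480082
t 17.05 tcp drum [-13.1 182.3] z 0.1049 yaw 92.8 F [ 0.31  0.77 -0.02]
x 0.026 y 0.009 z 0.004 rz -0.011
x 0.042 y 0.011 z 0.004 rz -0.043
x 0.058 y 0.014 z 0.004 rz -0.075
x 0.074 y 0.015 z 0.004 rz -0.107
x 0.089 y 0.016 z 0.004 rz -0.138
```

>>> jog_arm(deltas=[{"x": 0.01, "y": 0.005, "z": 0, "rx": 0, "ry": 0, "rz": -0.01, "hand": 1}, {"x": 0.02, "y": 0.01, "z": 0, "rx": 0, "ry": 0, "rz": -0.02, "hand": 1}, {"x": 0.03, "y": 0.01, "z": 0, "rx": 0, "ry": 0, "rz": -0.03, "hand": 1}, {"x": 0.042, "y": 0.01, "z": 0, "rx": 0, "ry": 0, "rz": -0.045, "hand": 1}, {"x": 0.042, "y": 0.01, "z": 0, "rx": 0, "ry": 0, "rz": -0.045, "hand": 1}])

```text
t: 17.68
tcp_pos: [0.6478, -0.0184, 0.1038]
ee_rot: [0.663, 0.748, 0.0, 0.0]
wrist_force: [2.7, -2.9, -0.0]
opening: 0.0003
gripper_force: 1.8
```

```bash
python3 -c "
from brass import *;brass();rows([L(t,62,-14.5,.104) for t in(1.2,1.15,1.1,1.05,1.)])"
```

```text
brass px [256 206  15  14  75] lowest 258.5 219 top 266.0 206
[-31.9 146.8]
[-38.1 148.6]
t 17.73 tcp drum [-20.3 182.3] z 0.1037 yaw 96.9 F [ 4.11 -3.12 -0.49]
red [-39.5 174.3] area 367 theta 1.1687562846306638
t 17.73 tcp drum [-20.3 182.3] z 0.1037 yaw 96.9 F [ 4.11 -3.12 -0.49]
x 0.023 y 0.006 z -0.001 rz -0.030
x 0.038 y 0.009 z -0.001 rz -0.061
x 0.054 y 0.011 z -0.001 rz -0.093
x 0.070 y 0.012 z -0.001 rz -0.125
x 0.086 y 0.012 z -0.001 rz -0.157
```

>>> jog_arm(deltas=[{"x": 0.015, "y": 0.01, "z": 0, "rx": 0, "ry": 0, "rz": -0.03, "hand": 1}, {"x": 0.03, "y": 0.015, "z": 0, "rx": 0, "ry": 0, "rz": -0.06, "hand": 1}, {"x": 0.045, "y": 0.018, "z": 0, "rx": 0, "ry": 0, "rz": -0.09, "hand": 1}, {"x": 0.06, "y": 0.02, "z": 0, "rx": 0, "ry": 0, "rz": -0.12, "hand": 1}, {"x": 0.06, "y": 0.02, "z": 0, "rx": 0, "ry": 0, "rz": -0.12, "hand": 1}])

```text
t: 18.35
tcp_pos: [0.6499, -0.006, 0.1035]
ee_rot: [0.59, 0.807, -0.0, -0.0]
wrist_force: [-1.0, -4.1, 0.3]
opening: 0.0003
gripper_force: 1.6
```

```bash
python3 -c "
from brass import *;brass();rows([L(t,62,-14.5,.104) for t in(1.1,1.05,1.,.95,.9,.85)])"
```

```text
brass px [253 207  14  13  70] lowest 255.33333333333334 219 top 263.0 207
[-37.2 143.3]
[-43.3 144.2]
t 18.4 tcp drum [-32.8 181.8] z 0.1035 yaw 107.6 F [-1.84 -3.52 -0.85]
red [-48.3 166.4] area 266 theta 0.9726141625954985
t 18.4 tcp drum [-32.8 181.8] z 0.1035 yaw 107.6 F [-1.84 -3.52 -0.85]
x -0.005 y -0.008 z -0.002 rz 0.026
x 0.011 y -0.004 z -0.002 rz -0.006
x 0.026 y -0.001 z -0.002 rz -0.038
x 0.042 y 0.001 z -0.002 rz -0.070
x 0.058 y 0.002 z -0.002 rz -0.101
x 0.074 y 0.003 z -0.002 rz -0.133
```

>>> jog_arm(deltas=[{"x": 0.015, "y": -0.002, "z": 0, "rx": 0, "ry": 0, "rz": -0.03, "hand": 1}, {"x": 0.03, "y": 0, "z": 0, "rx": 0, "ry": 0, "rz": -0.06, "hand": 1}, {"x": 0.045, "y": 0.002, "z": 0, "rx": 0, "ry": 0, "rz": -0.09, "hand": 1}, {"x": 0.06, "y": 0.003, "z": 0, "rx": 0, "ry": 0, "rz": -0.12, "hand": 1}, {"x": 0.06, "y": 0.003, "z": 0, "rx": 0, "ry": 0, "rz": -0.12, "hand": 1}])

```text
t: 19.02
tcp_pos: [0.6473, 0.0058, 0.1037]
ee_rot: [0.512, 0.859, 0.0, 0.0]
wrist_force: [3.9, -2.7, -0.9]
opening: 0.0005
gripper_force: 1.9
```

```bash
python3 -c "
from brass import *;rows([L(t,62,-14.5,.104) for t in(.9,.85,.8,.75,.7,.65,.6)])
c=cams.camera('top');im=c['img'];cv2.imwrite('pics/t2.png',cv2.resize(im[150:250,280:380,::-1],(600,600),interpolation=2))
for k,x,y,z in(('bar',43,107,.13),('lp',-30,142,.13)):print(k,proj(c,np.array([*D(x,y),z])))"
```

```text
t 19.02 tcp drum [-43.9 176.9] z 0.1037 yaw 118.4 F [ 3.93 -2.66 -0.89]
x -0.002 y -0.003 z -0.002 rz 0.019
x 0.014 y 0.000 z -0.002 rz -0.013
x 0.029 y 0.003 z -0.002 rz -0.045
x 0.045 y 0.005 z -0.002 rz -0.077
x 0.061 y 0.007 z -0.002 rz -0.109
x 0.077 y 0.007 z -0.002 rz -0.140
x 0.093 y 0.007 z -0.002 rz -0.172
bar (np.float64(334.93738616345445), np.float64(194.33849421766553))
lp (np.float64(316.9931595448659), np.float64(181.42346764276678))
```

```bash
python3 -c "
from h import *
im0={'scene':cv2.imread('pics/scene0.png'),'top':cv2.imread('pics/top0.png')}
for n in('scene','top'):
  c=cams.camera(n);im=c['img']
  print(n,{k:np.round(proj(c,np.array([*D(x,y),z])),1).tolist() for k,x,y,z in(('bartop',43,107,.13),('barbot',43,107,.086),('lptop',-33.5,138,.13),('lpbot',-33.5,138,.086),('tip',-60,170,.11))})
  for I in(cv2.cvtColor(im0[n],4),im):
    h=cv2.cvtColor(np.ascontiguousarray(I),cv2.COLOR_RGB2HSV);m=cv2.inRange(h,(10,100,70),(28,255,255))
    if n=='scene':m[:180]=0;m[245:]=0;m[:,:280]=0;m[:,370:]=0
    else:m[:165]=0;m[205:]=0;m[:,295:]|=0;m[:,:290]=0;m[:,355:]=0
    v,u=np.where(m>0);print(len(u),sorted(zip(u.tolist(),v.tolist()))[::3])
"
```

```text
scene {'bartop': [314.0, 200.1], 'barbot': [314.0, 208.4], 'lptop': [336.5, 198.8], 'lpbot': [336.1, 207.1], 'tip': [346.9, 205.8]}
62 [(328, 215), (328, 218), (328, 221), (328, 224), (329, 215), (329, 220), (329, 223), (330, 213), (330, 219), (331, 209), (331, 212), (331, 217), (332, 206), (332, 209), (332, 214), (333, 203), (333, 206), (333, 209), (334, 202), (334, 205), (335, 202)]
97 [(316, 201), (317, 200), (317, 207), (318, 201), (319, 201), (320, 201), (321, 201), (322, 200), (323, 200), (324, 200), (325, 200), (326, 200), (326, 208), (327, 207), (328, 201), (329, 200), (330, 200), (331, 200), (332, 207), (333, 208), (334, 208), (335, 208), (336, 199), (336, 203), (337, 190), (337, 202), (339, 190), (341, 191), (346, 192), (350, 193), (353, 194), (356, 187), (357, 195)]
top {'bartop': [334.9, 194.3], 'barbot': [334.4, 196.7], 'lptop': [315.8, 182.3], 'lpbot': [315.9, 185.0], 'tip': [310.5, 174.0]}
13 [(321, 181), (324, 181), (328, 176), (333, 175), (337, 171)]
0 []
```

>>> jog_arm(deltas=[{"x": 0.016, "y": 0.004, "z": 0, "rx": 0, "ry": 0, "rz": -0.03, "hand": 1}, {"x": 0.03, "y": 0.006, "z": 0, "rx": 0, "ry": 0, "rz": -0.06, "hand": 1}, {"x": 0.045, "y": 0.008, "z": 0, "rx": 0, "ry": 0, "rz": -0.09, "hand": 1}, {"x": 0.06, "y": 0.01, "z": 0, "rx": 0, "ry": 0, "rz": -0.12, "hand": 1}, {"x": 0.06, "y": 0.01, "z": 0, "rx": 0, "ry": 0, "rz": -0.12, "hand": 1}])

```text
t: 19.8
tcp_pos: [0.643, 0.017, 0.1036]
ee_rot: [0.429, 0.904, -0.0, -0.0]
wrist_force: [0.3, -4.9, -0.8]
opening: 0.0004
gripper_force: 2.2
```

```bash
python3 -c "
from h import *;rows([L(t,62,-14.5,.104) for t in(.7,.65,.6,.55,.5,.45)])"
```

```text
t 19.8 tcp drum [-54.  170.4] z 0.1036 yaw 129.3 F [ 0.25 -4.94 -0.77]
x 0.001 y -0.001 z -0.002 rz 0.012
x 0.017 y 0.003 z -0.002 rz -0.020
x 0.033 y 0.005 z -0.002 rz -0.052
x 0.048 y 0.007 z -0.002 rz -0.084
x 0.064 y 0.009 z -0.002 rz -0.116
x 0.080 y 0.009 z -0.002 rz -0.147
```

>>> jog_arm(deltas=[{"x": 0.016, "y": 0.003, "z": 0, "rx": 0, "ry": 0, "rz": -0.03, "hand": 1}, {"x": 0.032, "y": 0.005, "z": 0, "rx": 0, "ry": 0, "rz": -0.06, "hand": 1}, {"x": 0.048, "y": 0.007, "z": 0, "rx": 0, "ry": 0, "rz": -0.09, "hand": 1}, {"x": 0.062, "y": 0.009, "z": 0, "rx": 0, "ry": 0, "rz": -0.12, "hand": 1}, {"x": 0.062, "y": 0.009, "z": 0, "rx": 0, "ry": 0, "rz": -0.12, "hand": 1}])

```text
t: 20.42
tcp_pos: [0.6366, 0.0279, 0.1037]
ee_rot: [0.342, 0.94, -0.0, -0.0]
wrist_force: [1.5, -3.6, -0.6]
opening: 0.0003
gripper_force: 1.6
```

```bash
python3 -c "
from h import *;rows([L(t,62,-14.5,.104) for t in(.5,.45,.4,.35,.3,.25,.2)])
for n in('scene',):
  c=cams.camera(n);im=c['img']
  a=.55;print({k:np.round(proj(c,np.array([*D(x,y),z])),1).tolist() for k,x,y,z in(('bartop',43,107,.13),('lptop',-16-26*np.cos(a),119+26*np.sin(a),.13))})
  h=cv2.cvtColor(im,cv2.COLOR_RGB2HSV);m=cv2.inRange(h,(10,100,70),(28,255,255));m[:180]=0;m[245:]=0;m[:,:280]=0;m[:,370:]=0
  v,u=np.where(m>0);print(len(u),sorted(zip(u.tolist(),v.tolist()))[::3])
"
```

```text
t 20.43 tcp drum [-63.3 161.9] z 0.1037 yaw 140.0 F [ 1.48 -3.57 -0.64]
x 0.002 y -0.001 z -0.002 rz 0.004
x 0.018 y 0.003 z -0.002 rz -0.028
x 0.033 y 0.005 z -0.002 rz -0.060
x 0.049 y 0.007 z -0.002 rz -0.091
x 0.065 y 0.008 z -0.002 rz -0.123
x 0.081 y 0.008 z -0.002 rz -0.155
x 0.097 y 0.008 z -0.002 rz -0.187
{'bartop': [314.0, 200.1], 'lptop': [336.9, 197.4]}
91 [(317, 201), (317, 208), (318, 207), (319, 201), (320, 200), (321, 201), (322, 207), (323, 201), (324, 200), (325, 199), (326, 199), (327, 199), (328, 199), (329, 199), (330, 206), (331, 206), (333, 198), (334, 198), (335, 198), (336, 198), (336, 206), (337, 200), (337, 206), (343, 187), (346, 187), (348, 188), (351, 187), (354, 187), (357, 187), (360, 187), (363, 187)]
```

>>> jog_arm(deltas=[{"x": 0.016, "y": 0.003, "z": 0, "rx": 0, "ry": 0, "rz": -0.03, "hand": 1}, {"x": 0.032, "y": 0.005, "z": 0, "rx": 0, "ry": 0, "rz": -0.06, "hand": 1}, {"x": 0.048, "y": 0.007, "z": 0, "rx": 0, "ry": 0, "rz": -0.09, "hand": 1}, {"x": 0.062, "y": 0.008, "z": 0, "rx": 0, "ry": 0, "rz": -0.12, "hand": 1}, {"x": 0.062, "y": 0.008, "z": 0, "rx": 0, "ry": 0, "rz": -0.12, "hand": 1}])

```text
t: 21.1
tcp_pos: [0.6281, 0.0374, 0.1037]
ee_rot: [0.252, 0.968, 0.0, -0.0]
wrist_force: [0.5, -0.7, -1.4]
opening: 0.0004
gripper_force: 0.5
```

```bash
python3 -c "
from h import *;rows([L(t,62,-14.5,.104) for t in(.3,.25,.2,.15,.1,.05,0)])"
```

```text
t 21.1 tcp drum [-71.  151.7] z 0.1037 yaw 150.8 F [ 0.54 -0.74 -1.38]
x 0.002 y -0.001 z -0.001 rz -0.003
x 0.018 y 0.002 z -0.001 rz -0.035
x 0.034 y 0.005 z -0.001 rz -0.067
x 0.050 y 0.006 z -0.001 rz -0.099
x 0.065 y 0.007 z -0.001 rz -0.131
x 0.081 y 0.007 z -0.001 rz -0.163
x 0.097 y 0.006 z -0.001 rz -0.194
```

>>> jog_arm(deltas=[{"x": 0.01, "y": 0.001, "z": 0, "rx": 0, "ry": 0, "rz": -0.02, "hand": 1}, {"x": 0.02, "y": 0.003, "z": 0, "rx": 0, "ry": 0, "rz": -0.04, "hand": 1}, {"x": 0.03, "y": 0.004, "z": 0, "rx": 0, "ry": 0, "rz": -0.06, "hand": 1}, {"x": 0.04, "y": 0.005, "z": 0, "rx": 0, "ry": 0, "rz": -0.08, "hand": 1}, {"x": 0.04, "y": 0.005, "z": 0, "rx": 0, "ry": 0, "rz": -0.08, "hand": 1}])

```text
t: 21.72
tcp_pos: [0.6215, 0.0421, 0.1036]
ee_rot: [0.19, 0.982, 0.0, -0.0]
wrist_force: [0.2, 1.4, -0.5]
opening: 0.0003
gripper_force: 0.0
```

>>> jog_arm(deltas=[{"x": 0.004, "y": 0, "z": 0, "rx": 0, "ry": 0, "rz": -0.01, "hand": 1}, {"x": 0.008, "y": 0, "z": 0, "rx": 0, "ry": 0, "rz": -0.02, "hand": 1}, {"x": 0.012, "y": 0, "z": 0, "rx": 0, "ry": 0, "rz": -0.03, "hand": 1}, {"x": 0.016, "y": 0.001, "z": 0, "rx": 0, "ry": 0, "rz": -0.04, "hand": 1}, {"x": 0.016, "y": 0.001, "z": 0, "rx": 0, "ry": 0, "rz": -0.04, "hand": 1}])

```text
t: 22.35
tcp_pos: [0.6188, 0.0434, 0.1037]
ee_rot: [0.159, 0.987, -0.0, -0.0]
wrist_force: [-1.1, -0.4, -0.9]
opening: 0.0004
gripper_force: 0.0
```

```bash
python3 -c "
from h import *;rows([L(t,62,-14.5,.104) for t in(.1,.05,0)])
for n in('scene','top'):
  c=cams.camera(n);im=c['img']
  for a in(0,.1,.2):print(a,{k:np.round(proj(c,np.array([*D(x,y),z])),1).tolist() for k,x,y,z in(('tip',-16-68*np.cos(a),119+68*np.sin(a),.121),('lptop',-16-26*np.cos(a),119+26*np.sin(a),.13))})
  h=cv2.cvtColor(im,cv2.COLOR_RGB2HSV);m=cv2.inRange(h,(0,150,70),(6,255,255))|cv2.inRange(h,(174,150,70),(180,255,255));m[:160]=0;m[230:]=0;m[:,:290]=0;m[:,375:]=0
  v,u=np.where(m>0);print(len(u),list(zip(u.tolist(),v.tolist()))[::2])
"
```

```text
t 22.35 tcp drum [-74.9 141.3] z 0.1037 yaw 161.7 F [-1.14 -0.4  -0.9 ]
x 0.009 y 0.006 z -0.002 rz -0.010
x 0.025 y 0.009 z -0.002 rz -0.042
x 0.040 y 0.011 z -0.002 rz -0.073
0 {'tip': [345.8, 192.9], 'lptop': [336.0, 194.8]}
0.1 {'tip': [346.6, 194.1], 'lptop': [336.3, 195.2]}
0.2 {'tip': [347.3, 195.3], 'lptop': [336.6, 195.7]}
1 [(342, 199)]
0 {'tip': [301.4, 185.3], 'lptop': [312.6, 186.9]}
0.1 {'tip': [301.8, 183.5], 'lptop': [312.7, 186.2]}
0.2 {'tip': [302.4, 181.8], 'lptop': [313.0, 185.5]}
3 [(302, 186), (304, 186)]
```

>>> jog_arm(deltas=[{"x": -0.1, "y": 0, "z": 0, "rx": 0, "ry": 0, "rz": 0, "hand": 1}, {"x": -0.2, "y": 0, "z": 0, "rx": 0, "ry": 0, "rz": 0, "hand": 1}, {"x": -0.25, "y": 0, "z": -0.25, "rx": 0, "ry": 0, "rz": 0, "hand": 1}, {"x": -0.25, "y": -0.2, "z": -0.5, "rx": 0, "ry": 0, "rz": 0, "hand": 1}, {"x": -0.25, "y": -0.4, "z": -0.6, "rx": 0, "ry": 0, "rz": 0, "hand": 1}])

```text
t: 23.08
tcp_pos: [0.6415, -0.049, 0.2268]
ee_rot: [0.159, 0.987, 0.0, 0.002]
wrist_force: [0.1, -0.5, -1.4]
opening: 0.0004
gripper_force: 0.0
```

```bash
python3 -c "
from brass import *;brass('pics/w7.png')"
```

```text
brass px [ 575  170   65   50 2477] lowest 604.3372781065088 219 top 613.5471698113207 170
[-232.9  225.3]
[-236.2  184.1]
t 23.12 tcp drum [ 15.  182.2] z 0.229 yaw 161.6 F [-0.25 -3.5   3.86]
red [-73.6 120.6] area 186 theta 0.026920958944650852
```

View pics/w7.png

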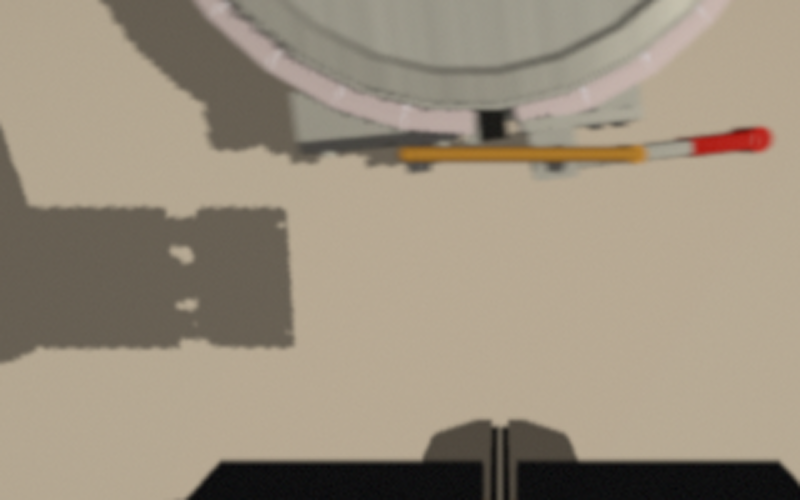

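The last view shows the lever flat along the ring, from pivot at about (555,160) to red tip at (765,138), an angle of about 0.03 rad. The loop is taut from (640,153) to the hook at (400,155), the ring gap is drawn closed and the gripper is clear.

```bash
python3 -c "
from workcell import arm
print(arm.sign_off())"
```

```text
the job is handed in; nothing more can be done
None
```

The drum is clamped and handed in at about 23 s: the loop is in the keeper's hook, the lever has snapped over centre and lies flat (about 0.03 rad), and the ring is drawn in; one push against the lever's open stop reached about 20 N, harder than intended, and I saw no dent in the pictures.

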